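# Slide the strap cutter's fence carriage home against its stop

### The arm

A 6-joint arm with a two-finger parallel gripper is mounted at the origin on the work surface. World frame = base frame: x ahead of the robot, y to its left, z up, the work surface at z = 0. Lengths are in m, angles in rad, forces in N, time in s.
With the tool pointing down it reaches from about 0.3 to 0.95 m from the base axis. Payload 3.1 kg.
Tool frame: the origin (TCP) lies on the centre line of the jaws, within the pads' length; the fingertips stand 22 mm ahead of it and the grasp point (between the pads) lies 3 mm ahead of it; y points along the fingers, z is the direction in which the jaws open and shut, and the axes are right-handed (so a half turn about y gives the same grasp; the last joint's range is limited). The gripper opens to 85 mm and grips with 20 to 120 N. Pads are 22 mm wide; open, the fingers measure 114 mm over their backs; the gripper's body (76 mm by 85 mm) begins 54 mm behind the grasp point. The pads swing forward as they close: fully open they stand 13 mm farther back than shut.
Start: joints at [-0.07, 0.308, 1.634, -0, 1.2, -0.07], TCP at [0.625, -0, 0.253] pointing down, gripper open.
Joint ranges: [-3.06, 3.06], [-0.79, 1.96], [0.05, 2.63], [-1.19, 4.34], [0.05, 2.64], [-2.94, 2.94]. Speed limits (rad/s): [2.79, 2.79, 3.14, 3.14, 3.14, 3.14].

### API

Orientations are given as [roll, pitch, yaw] about the fixed x, y, z axes, in that order (R = Rz(yaw) Ry(pitch) Rx(roll)).
In Python, from rig import env gives the robot as it stands. The module is installed in compiled form; this text tells all that it offers.
- The arm moves only by the shell command python3 -m creep 'ROWS'. ROWS is JSON, a list that holds one entry, the list of rows, each a list of 7 numbers: the opening, from 0 (shut) to 1 (fully open), then the shift along the world's x, y, z in cm, then the turn, a rotation vector about the world's x, y, z in rad. A call has 1 to 12 rows; each row is the pose to reach, as a shift and turn from the pose commanded when the call began; what a row does not reach only later rows make up. A row lasts 1/12 s, in which the tool goes at most 41.7 mm and 7.16 degrees, less where a joint would pass 70% of its speed; a pose out of reach is approached as far as the arm can. A call with a gripper value outside its range is refused whole. The fingers move at their own pace and stop on an object; the grip force is fixed at half the most. Time passes only in rows, so rows that repeat a pose let the fingers close. It gives the time, the measured TCP pose, the force and the opening at its end, in the units of the state.
- env.get_obs(): the state, without advancing time (a new reading comes with each control period).
- env.capture(name): name is "scene" or "side" or "wrist"; returns a dict with "img" (420x560x3 uint8, red, green, blue), "fov_y" (degrees; the focal length in pixels is half the picture's height over the tangent of half this angle, whatever the lens; pixels are square), "cx", "cy" (the principal point, pixels), "k1" (the pictures are not rectified: a ray, as slopes to the right and down, at radius r is drawn at 1 + k1 r^2 times it, then the intrinsics apply), "rvec" (rotation vector, rad) and "tvec" (3), from world to camera coordinates, as OpenCV has them; the wrist camera has in their place "T_tool_cam" (4x4, takes a point from camera to tool coordinates, whose origin is the TCP and whose axes are the tool frame's). Camera axes: x right, y down, z forward; pixel columns grow to the right and rows downward; lengths in m; the calibration is good to about 2 mm. A picture is of the moment at which its call begins: read the wrist's pose just before it. There is no depth.
- env.job_done(): hands the job in, once; it reports no verdict.
The state is a dict: "time": time; "joint_positions": joint angles; "joint_velocities": joint speeds; "joint_efforts": joint torques, N m; "tcp_pos": TCP position; "orientation": TCP orientation; "force": force on the tool from outside, world axes, zero at the start; "ft_torque": the same for the moment, N m; "opening": opening from 0.0 (shut) to 1.0 (fully open).
Only numpy, scipy, OpenCV 4.12 (cv2) and the standard library are available. Lean on these libraries where they do the work, as an engineer would, in place of code of your own. Each camera call takes 0.05 s, during which the arm holds its last target. There are 200 camera calls.

### The job

Reset the strap cutter on the bench: its blue fence carriage is locked on the rail. Press the red lock button on the carriage fully down and keep it held down while you slide the carriage along the rail until it rests against the black end stop, then let go so that the button springs up and locks the carriage there. Do not shove the end stop along, and leave the loose things around it where they are.

Things in the scene. Friction and masses are not known exactly. Their poses are not given: they have to be found in the camera images.
- gauge: Strap cutter: wooden bed 180 x 440 x 18 mm fixed to the bench, with an aluminium rail (52 mm wide, top 38 mm above the bench) along its own y axis. Origin: centre of the bed's underside, on the bench. The carriage slides to its +y. A fixed grey cutter head (100 mm high with its brass disc) stands at the -y end, the end stop at the +y end.
- carriage (a joint): Travel of the blue carriage (m), growing towards the end stop (gauge +y). Body 90 x 90 mm, top 65 mm above the bench. A blue push lug, 90 mm across the rail, 12 mm thick, up to 101 mm above the bench, stands just beyond the button on the end stop's side: a fingertip on the button can push against it. Unlocked, it slides with 2 N of friction and hardly coasts; locked, it resists 30 N.
- lock_button (a joint): How far the red lock button is pressed (m): about 0 when up (locked), 0.006 fully down. The press builds up from nothing to about 6 N over the first 3 mm, where the brake lets go of the rail; fully down takes 6.5 N, beyond that it is rigid. It springs up and the brake grips, wherever the carriage is, when let go.
- button_top (a point): Centre of the top face of the red lock button, a flat plate 60 mm across the rail (gauge x) and 44 mm along it (gauge y), 77 mm above the bench when up, 71 mm when fully down. The near face of the push lug lies 30 mm from this point towards gauge +y. Axes parallel to the gauge's.
- carriage_front (a point): Centre of the front face of the black rubber bumper on the carriage's end-stop side, 46 mm above the bench; axes parallel to the gauge's. It is 63 mm ahead (gauge +y) of the button's centre.
- stop_face (a point): Centre of the end stop's face that the bumper meets, 46 mm above the bench; axes as the gauge's. Stop: black block 74 mm across the rail, 24 mm along it, 69 mm high, with a brass thumb screw to 85 mm, clamped on the rail at a place that varies; it holds about 120 N. From carriage_front to stop_face along gauge y is the distance to slide.
- cream_jar: Loose white jar, 66 mm diameter, 58 mm high; origin under its centre. Leave alone.
- jar_lid: Loose black jar lid, 68 mm diameter, 12 mm high, flat on the bench; origin under its centre. Leave alone.
- slicker: Loose small turned wooden edge slicker, 28 mm diameter, 50 mm high, standing on the bed beside the rail; origin under its centre. Leave alone.
- thread_spool: Loose yellow thread spool, 32 mm diameter, 36 mm high, standing on the bed beside the rail; origin under its centre. Leave alone.
- awl: Loose awl with a dark wooden handle, about 150 mm long, lying on the bench; leave alone.
- mallet: Loose wooden mallet, 250 mm long, head 85 x 60 mm, lying on the bench; leave alone.
- dye_bottle: Loose amber dye bottle, 44 mm diameter, 85 mm high; origin under its centre. Leave alone.

How it is judged:
On the way, in this order (a step that is already met when the one before it is completed fails the run):
1. the lock button is pressed down while the carriage is still where it began (value of joint lock_button above 0.003 m and distance of carriage_front from where it was at the start of the episode below 0.012 m), for 0.1 s.
2. the carriage reaches the end stop with the button still held down (value of joint lock_button above 0.003 m and y of stop_face in the frame of carriage_front below 0.003 m), for 0.1 s.
At the end, for the whole second after the job is handed in: The carriage's bumper is within 3 mm of the end stop's face, the lock button is up (less than 1.5 mm down), the carriage is at rest, the end stop is within 4 mm of where it was (y of stop_face in the frame of carriage_front between -0.003 and 0.003 m and value of joint lock_button below 0.0015 m and distance of stop_face from where it was at the start of the episode below 0.004 m and velocity of joint carriage between -0.005 and 0.005 m/s); the robot touches nothing.
It fails at once if the lock button comes up (less than 1.5 mm down) while the carriage is on its way, more than 12 mm from both its start and the end stop (distance of carriage_front from where it was at the start of the episode above 0.012 m and y of stop_face in the frame of carriage_front above 0.012 m and value of joint lock_button below 0.0015 m).
It fails at once if the end stop is shoved more than 4 mm (distance of stop_face from where it was at the start of the episode above 0.004 m).
It fails at once if a loose thing is lifted, carried or knocked more than 20 mm from its place (distance of any of cream_jar, jar_lid, slicker, thread_spool, awl, mallet, dye_bottle from where it was at the start of the episode above 0.02 m).
It also fails if it takes over 38 s, if anything falls off the work surface, if the arm or the gripper's body presses on something with over 40 N, if the wrist force passes 120 N, or if a joint passes its speed limit or range.

## Working session

There is one attempt and no reset: what is moved stays moved. The work goes in short steps, Python scripts to look and compute and a shell command to move; the robot and the scene stay as the last step left them, time stands still between calls to the robot, and variables do not carry over. Pictures are saved under pics/ and viewed, about 8 in all and at most 12, crops included, and the job is handed in when it is done.

```bash
mkdir -p pics; cat > h.py <<'E'
import numpy as np, cv2
from rig import env
from scipy.spatial.transform import Rotation as R
def cam(name):
    o=env.get_obs(); c=env.capture(name); h,w=c["img"].shape[:2]
    f=h/2/np.tan(np.radians(c["fov_y"])/2)
    if "rvec" in c:
        Rm=cv2.Rodrigues(np.array(c["rvec"],float))[0]; t=np.array(c["tvec"],float).ravel()
    else:
        T=np.eye(4);T[:3,:3]=R.from_euler('xyz',o["orientation"]).as_matrix();T[:3,3]=o["tcp_pos"]
        T=np.linalg.inv(T@np.array(c["T_tool_cam"]));Rm,t=T[:3,:3],T[:3,3]
    K=np.array([[f,0,c["cx"]],[0,f,c["cy"]],[0,0,1]])
    return dict(img=c["img"],R=Rm,t=t,K=K,d=np.array([c["k1"],0,0,0.]))
def save(c,n): cv2.imwrite("pics/"+n,c["img"][:,:,::-1])
def ray(c,p):
    u=cv2.undistortPoints(np.array(p,float).reshape(-1,1,2),c["K"],c["d"])[:,0]
    return -c["R"].T@c["t"], np.c_[u,np.ones(len(u))]@c["R"]
def plane(c,p,z):
    o,d=ray(c,p); return o+d*((z-o[2])/d[:,2])[:,None]
def proj(c,P):
    return cv2.projectPoints(np.array(P,float).reshape(-1,1,3),cv2.Rodrigues(c["R"])[0],c["t"],c["K"],c["d"])[0][:,0]
E
python3 - <<'E'
from h import *
cs=[cam(n) for n in("scene","side","wrist")]
for n,c in zip("abc",cs): save(c,n+".png")
print(env.get_obs())
for c in cs: print(-c["R"].T@c["t"])
cv2.imwrite("pics/ab.png",cv2.resize(np.vstack([np.hstack([cs[0]["img"],cs[1]["img"]])])[:,:,::-1],(800,300)))
E
```

```text
{'time': 0.15, 'joint_positions': array([-6.97028597e-02,  3.08816204e-01,  1.63491489e+00,  1.49658121e-05,
        1.19972789e+00, -6.96995576e-02]), 'joint_velocities': array([ 7.69406378e-05, -9.32906737e-04, -3.61676362e-03, -1.01219557e-03,
        6.01606110e-04, -1.68189673e-03]), 'joint_efforts': array([-7.71605373e-04, -4.15801048e+01, -2.77146006e+01, -1.83032253e-04,
        6.02632252e-03, -2.39092765e-05]), 'tcp_pos': array([6.24374573e-01, 1.87029988e-05, 2.52294013e-01]), 'orientation': array([-1.57265716e+00,  1.43880364e-04, -1.57080520e+00]), 'force': array([-0.0573514 , -0.70937622, -0.20277968]), 'ft_torque': array([ 0.00497779, -0.03250345, -0.03039927]), 'opening': 1.0010895743986075}
[ 1.21928551 -0.03427007  1.04524306]
[-0.33690665  0.99963545  0.9206073 ]
[0.62434262 0.06935586 0.37319679]
```

View pics/a.png

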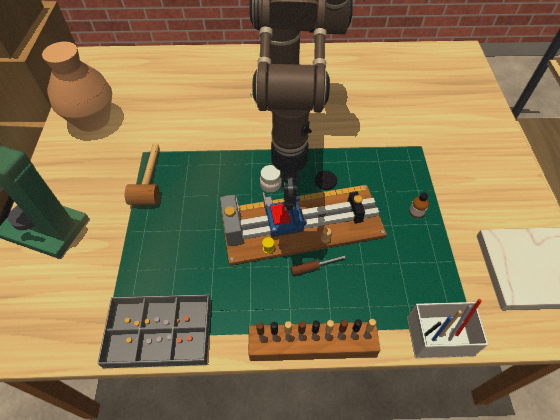

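View pics/b.png

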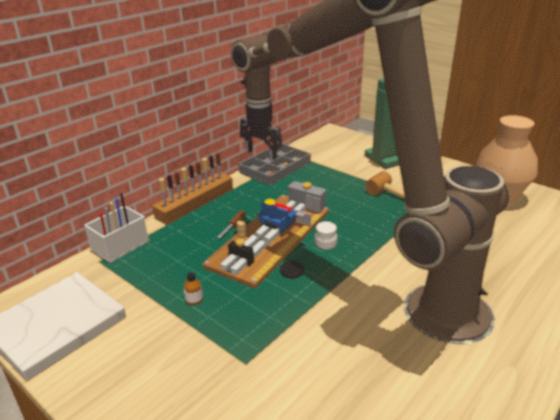

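View pics/c.png

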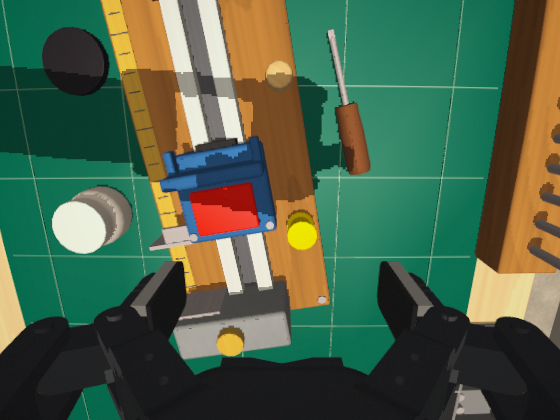

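The wrist view shows the red button at about (225,208), the blue lug beyond it at (215,160), and the rail running up and slightly left. The end stop is out of frame. I'll measure the button, then shift the camera along +y to see the stop.

```bash
cat > m.py <<'E'
from h import *
c=cam("wrist"); hsv=cv2.cvtColor(c["img"],cv2.COLOR_RGB2HSV); H,S,V=cv2.split(hsv)
red=(((H<5)|(H>174))&(S>200)&(V>90)).astype(np.uint8)
n,l,s,ce=cv2.connectedComponentsWithStats(red); i=1+np.argmax(s[1:,4])
ct=cv2.findContours((l==i).astype(np.uint8),cv2.RETR_EXTERNAL,cv2.CHAIN_APPROX_NONE)[0][0][:,0]
P=plane(c,ct,.077); r=cv2.minAreaRect((P[:,:2]*1000).astype(np.float32)); print("button mm",r, s[i])
o=env.get_obs();print(o["time"],o["tcp_pos"],o["force"])
E
python3 m.py; python3 -m creep '[[[0,0,4,0,0,0,0],[0,0,8,0,0,0,0],[0,0,12,0,0,0,0],[0,0,16,0,0,0,0],[0,0,16,0,0,0,0],[0,0,16,0,0,0,0]]]'; python3 - <<'E'
import m
from h import *
save(m.c,"d.png")
E
```

```text
button mm ((569.6420288085938, -18.25157928466797), (59.62803268432617, 43.3112907409668), 9.734329223632812) [ 189  183   70   53 2518]
0.2 [6.24544604e-01 2.18882471e-05 2.52487411e-01] [ 0.68192724 -0.00573172  0.68416832]
time: 0.7
tcp_pos: [0.6245, 0.1622, 0.2529]
orientation: [-1.571, -0.0, -1.567]
force: [0.4, -1.3, -0.3]
opening: 0.142
button mm ((600.6463012695312, -25.32142448425293), (4.0485758781433105, 1.1036714315414429), 88.95390319824219) [259 355   2   4   7]
0.75 [0.62460764 0.16056633 0.25283679] [ 1.00876385  0.08304852 -0.10382349]
```

View pics/d.png

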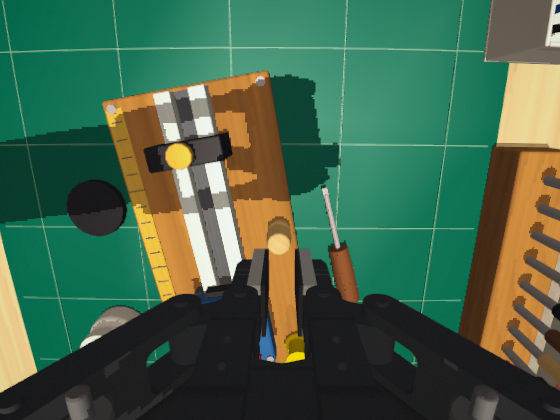

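The measured button is 59.6 x 43.3 mm, which matches the given 60 x 44, with its centre at (0.5696, -0.0183) and gauge yaw about 9.7°. The new view shows the stop at about (190,152), its far edge running from (145,152) to (230,133), with the slicker at (279,238). Next I'll locate the stop along the gauge axis.

```bash
cat > s.py <<'E'
from h import *
b=np.array([.5696,-.0183]);a=np.radians(9.73);G=np.array([[np.cos(a),np.sin(a)],[-np.sin(a),np.cos(a)]])
def stop(c):
    o=np.array([0,0]);H,S,V=cv2.split(cv2.cvtColor(c["img"],cv2.COLOR_RGB2HSV))
    yy,xx=np.mgrid[:420,:560]; ps=np.c_[xx.ravel(),yy.ravel()]
    g=((plane(c,ps,.069)[:,:2]-b)@G.T).reshape(420,560,2)
    dark=(V<55)
    for u in (-25,-20,-14,12,16,20,25,30):   # profile along gauge y at fixed gauge x on the top plane
        v=np.arange(60,260,1.); P=np.c_[b+np.c_[np.full(v.size,u),v]@G/1000,np.full(v.size,.069)]
        q=np.rint(proj(c,P)).astype(int); ok=(q[:,0]>=0)&(q[:,0]<560)&(q[:,1]>=0)&(q[:,1]<420)
        d=np.array([dark[y,x] if k else 0 for (x,y),k in zip(q,ok)])
        e=np.flatnonzero(np.diff(np.r_[0,d,0])); print(u,[(v[i],v[min(j,199)],j-i) for i,j in zip(e[::2],e[1::2]) if j-i>9])
if __name__=="__main__":
    stop(cam("wrist"))
    c=cam("wrist");H,S,V=cv2.split(cv2.cvtColor(c["img"],cv2.COLOR_RGB2HSV))
    print(V[120:185:2,160],V[120:185:2,215])
    # rail direction check: white stripe edges
E
python3 s.py
```

```text
-25 [(np.float64(60.0), np.float64(74.0), np.int64(14)), (np.float64(205.0), np.float64(229.0), np.int64(24))]
-20 [(np.float64(60.0), np.float64(70.0), np.int64(10))]
-14 []
12 []
16 []
20 []
25 [(np.float64(60.0), np.float64(77.0), np.int64(17))]
30 [(np.float64(60.0), np.float64(84.0), np.int64(24))]
[152 153 142 102 130 131 130 132 131 131 130  24  57  64  65  66  64  65
  64  56  40  34  24  25  46 114 115 115 116 117 118 118 119] [184 145  99  97  97  98  30  74  84  85  85  85  85  86  86  87  87  86
  87  52 244 244 244 244 244 244 244 244 244 244 244 244 244]
```

```bash
sed -i 's/V<55/(V<95)\&(S<90)/; s/j-i>9/j-i>9 and v[i]>90/' s.py; python3 - <<'E'
from s import *
c=cam("wrist"); stop(c); print("cam g",G@((-c["R"].T@c["t"])[:2]-b))
for z in(.069,.038): print(z,((plane(c,[(160,141.5),(215,131.5),(160,168.5),(215,158.5)],z)[:,:2]-b)@G.T*1000).round(1))
E
```

```text
-25 [(np.float64(205.0), np.float64(229.0), np.int64(24))]
-20 [(np.float64(205.0), np.float64(229.0), np.int64(24))]
-14 []
12 [(np.float64(158.0), np.float64(179.0), np.int64(21)), (np.float64(205.0), np.float64(232.0), np.int64(27)), (np.float64(243.0), np.float64(259.0), np.int64(17))]
16 [(np.float64(164.0), np.float64(179.0), np.int64(15)), (np.float64(205.0), np.float64(232.0), np.int64(27))]
20 [(np.float64(206.0), np.float64(229.0), np.int64(23))]
25 [(np.float64(205.0), np.float64(229.0), np.int64(24))]
30 [(np.float64(205.0), np.float64(229.0), np.int64(24))]
cam g [0.09611142 0.2337792 ]
0.069 [[-18.9 228.3]
 [ 33.4 228.1]
 [-25.6 204. ]
 [ 27.9 204.1]]
0.038 [[-30.6 227.8]
 [ 27.1 227.6]
 [-38.  200.9]
 [ 21.  201. ]]
```

The bumper face and stop face are consistent: the stop face is 205 mm ahead of the button centre, and its measured 24 mm thickness matches. That gives a slide of about 142 mm. Next I'll place the shut fingertips above the button, 14 mm towards the lug.

```bash
python3 -m creep '[[[0,-1.4,-4,0,0,0,0.085],[0,-2.8,-8,0,0,0,0.17],[0,-4.2,-12,0,0,0,0.17],[0,-5.7,-16.5,0,0,0,0.17],[0,-5.7,-16.5,0,0,0,0.17],[0,-5.7,-16.5,-4,0,0,0.17],[0,-5.7,-16.5,-8,0,0,0.17],[0,-5.7,-16.5,-12,0,0,0.17],[0,-5.7,-16.5,-14,0,0,0.17],[0,-5.7,-16.5,-14,0,0,0.17],[0,-5.7,-16.5,-14,0,0,0.17]]]'; python3 - <<'E'
from s import *
c=cam("wrist"); save(c,"e.png"); o=env.get_obs(); print(o["tcp_pos"],o["orientation"],o["force"],o["opening"],G@(o["tcp_pos"][:2]-b))
E
```

```text
time: 1.82
tcp_pos: [0.5671, -0.0058, 0.1122]
orientation: [-1.574, 0.001, -1.403]
force: [1.0, -0.5, 0.5]
opening: -0.001
[ 0.56893731 -0.00576004  0.11418481] [-1.56939368e+00 -3.02579902e-04 -1.40212340e+00] [ 0.80303529  0.38510941 -0.35401936] 0.0026535291782938267 [0.00146617 0.01247157]
```

View pics/e.png

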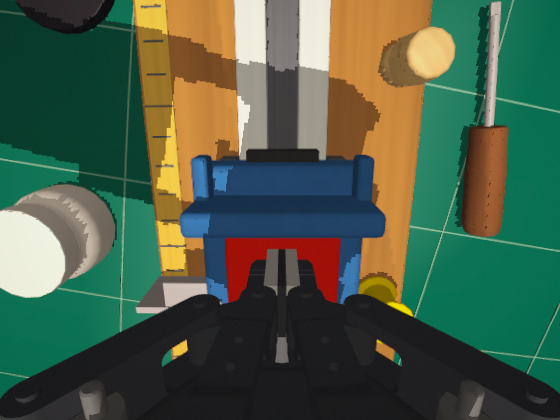

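The fingertips sit square over the red plate at about (282,255), just short of the lug whose edge is at row 236. Now I'll press slowly.

```bash
python3 -m creep '[[[0,0,0,-0.6,0,0,0],[0,0,0,-1.1,0,0,0],[0,0,0,-1.4,0,0,0],[0,0,0,-1.6,0,0,0],[0,0,0,-1.6,0,0,0],[0,0,0,-1.6,0,0,0]]]'; python3 -m creep '[[[0,0,0,-0.2,0,0,0],[0,0,0,-0.4,0,0,0],[0,0,0,-0.4,0,0,0],[0,0,0,-0.4,0,0,0]]]'
```

```text
time: 2.37
tcp_pos: [0.5686, -0.005, 0.098]
orientation: [-1.569, -0.0, -1.401]
force: [-0.6, -0.3, 2.9]
opening: -0.002
time: 2.7
tcp_pos: [0.5687, -0.005, 0.0941]
orientation: [-1.569, -0.0, -1.401]
force: [-0.4, 0.8, 5.4]
opening: -0.005
```

```bash
python3 -m creep '[[[0,0,0,-0.2,0,0,0],[0,0,0,-0.2,0,0,0],[0,0,0,-0.2,0,0,0]]]';  python3 -m creep '[[[0,0,0,-0.15,0,0,0],[0,0,0,-0.15,0,0,0],[0,0,0,-0.15,0,0,0]]]'
```

```text
time: 2.95
tcp_pos: [0.5688, -0.005, 0.093]
orientation: [-1.57, -0.0, -1.401]
force: [-3.4, 0.3, 10.1]
opening: -0.001
time: 3.2
tcp_pos: [0.5688, -0.005, 0.0928]
orientation: [-1.57, -0.0, -1.401]
force: [-5.8, 0.0, 17.7]
opening: 0.001
```

The button has bottomed: z is no longer dropping and the force is up to 18 N. Start sliding along gauge +y.

```bash
python3 -m creep '[[[0,-0.08,0.49,0,0,0,0],[0,-0.17,0.99,0,0,0,0],[0,-0.25,1.48,0,0,0,0],[0,-0.34,1.97,0,0,0,0],[0,-0.42,2.46,0,0,0,0],[0,-0.51,2.96,0,0,0,0],[0,-0.51,2.96,0,0,0,0]]]'; python3 - <<'E'
from s import *
c=cam("wrist"); save(c,"f.png"); o=env.get_obs(); print(o["tcp_pos"],o["force"],G@(o["tcp_pos"][:2]-b))
E
```

```text
time: 3.78
tcp_pos: [0.5637, 0.0246, 0.0928]
orientation: [-1.57, -0.001, -1.4]
force: [-5.1, -0.9, 17.4]
opening: -0.0
[0.56374831 0.02460458 0.09284833] [-5.15208165  0.11031285 17.3914503 ] [0.0014836  0.04327637]
```

View pics/f.png

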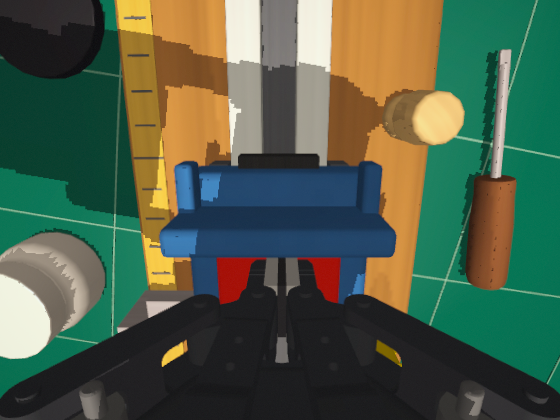

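The carriage is following the tip with the button covered and held, and the way ahead on the rail is clear. The slicker, at (438,118), is well outside the lug's path.

```bash
python3 -m creep '[[[0,-0.14,0.79,0,0,0,0],[0,-0.27,1.58,0,0,0,0],[0,-0.41,2.37,0,0,0,0],[0,-0.54,3.15,0,0,0,0],[0,-0.68,3.94,0,0,0,0],[0,-0.81,4.73,0,0,0,0],[0,-0.95,5.52,0,0,0,0],[0,-1.08,6.31,0,0,0,0],[0,-1.22,7.1,0,0,0,0],[0,-1.35,7.89,0,0,0,0],[0,-1.35,7.89,0,0,0,0]]]'; python3 - <<'E'
from s import *
c=cam("wrist"); save(c,"g.png"); o=env.get_obs(); print(o["tcp_pos"],o["force"],G@(o["tcp_pos"][:2]-b))
E
```

```text
time: 4.75
tcp_pos: [0.55, 0.1045, 0.0928]
orientation: [-1.57, 0.0, -1.4]
force: [-5.8, 0.6, 18.2]
opening: -0.0
[0.55002072 0.10447497 0.09282912] [-5.16286198  1.52591543 18.72616544] [0.00145201 0.12431788]
```

View pics/g.png

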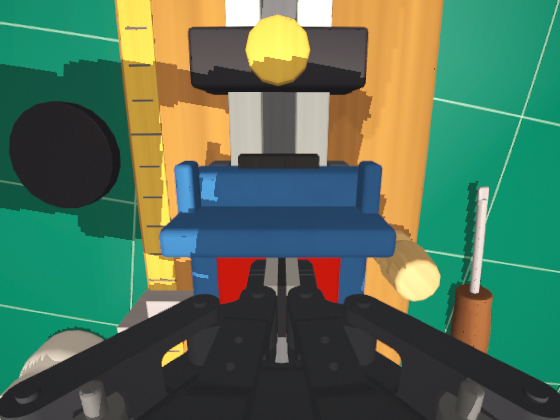

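The lug and button look the same relative to the tool as before, so the carriage is locked to the tip. The stop is ahead at rows 27–92 with about 30 mm to go. I'll close in, then creep with force checks.

```bash
python3 -m creep '[[[0,-0.1,0.6,0,0,0,0],[0,-0.2,1.2,0,0,0,0],[0,-0.3,1.8,0,0,0,0],[0,-0.39,2.27,0,0,0,0],[0,-0.43,2.46,0,0,0,0],[0,-0.43,2.46,0,0,0,0]]]'; for i in 1 ; do python3 -m creep '[[[0,-0.03,0.2,0,0,0,0],[0,-0.07,0.4,0,0,0,0],[0,-0.07,0.4,0,0,0,0]]]'; python3 -m creep '[[[0,-0.03,0.2,0,0,0,0],[0,-0.03,0.2,0,0,0,0]]]'; done; python3 - <<'E'
from s import *
c=cam("wrist"); save(c,"i.png"); o=env.get_obs(); print(o["tcp_pos"],o["force"],G@(o["tcp_pos"][:2]-b))
E
```

```text
time: 5.3
tcp_pos: [0.5459, 0.1284, 0.0928]
orientation: [-1.57, -0.0, -1.4]
force: [-5.2, -0.4, 17.8]
opening: -0.002
time: 5.55
tcp_pos: [0.5453, 0.1321, 0.0928]
orientation: [-1.57, -0.001, -1.4]
force: [-4.3, -2.5, 17.7]
opening: 0.0
time: 5.72
tcp_pos: [0.545, 0.134, 0.0928]
orientation: [-1.57, -0.001, -1.4]
force: [-5.1, -1.9, 17.8]
opening: -0.002
[0.54497813 0.13397769 0.09284591] [-5.29073777 -2.60239837 17.90261224] [0.00146808 0.15424843]
```

View pics/i.png

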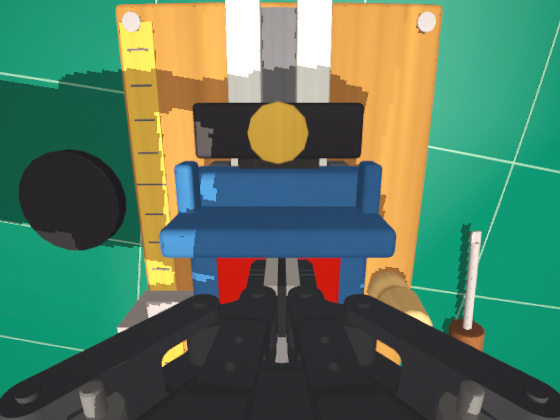

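The stop's near face (row 158) has almost met the bumper, and a small reaction is appearing. Keep creeping.

```bash
for i in 1; do python3 -m creep '[[[0,-0.03,0.2,0,0,0,0],[0,-0.03,0.2,0,0,0,0]]]'|grep -E "tcp|force"; python3 -m creep '[[[0,-0.03,0.2,0,0,0,0],[0,-0.03,0.2,0,0,0,0]]]'|grep -E "tcp|force"; python3 -m creep '[[[0,-0.03,0.15,0,0,0,0],[0,-0.03,0.15,0,0,0,0]]]'|grep -E "tcp|force"; done
```

```text
tcp_pos: [0.5448, 0.135, 0.0928]
force: [-4.5, -5.7, 18.5]
tcp_pos: [0.5449, 0.1356, 0.0928]
force: [-3.4, -9.4, 18.2]
tcp_pos: [0.545, 0.1368, 0.0928]
force: [-2.4, -10.1, 17.8]
```

Contact: the lateral reaction rose to 10 N and the tool stopped advancing freely, at 142 mm of travel as measured. I'll hold briefly, then lift straight up.

```bash
python3 -m creep '[[[0,0,0,0,0,0,0],[0,0,0,0,0,0,0],[0,0,0,0.3,0,0,0],[0,0,0,0.6,0,0,0],[0,0,0,1.2,0,0,0],[0,0,0,3,0,0,0],[0,0,0,6,0,0,0],[0,0,0,10,0,0,0],[0,0,0,14,0,0,0],[0,0,0,14,0,0,0],[0,0,0,14,0,0,0]]]'; python3 -m creep '[[[0,0,-3,0,0,0,0],[0,0,-6,0,0,0,0],[0,0,-8,0,0,0,0],[0,0,-8,0,0,0,0],[0,0,-8,0,0,0,0],[0,0,-8,0,0,0,0]]]' ; python3 - <<'E'
from s import *
c=cam("wrist"); save(c,"j.png"); stop(c); print("cam g",G@((-c["R"].T@c["t"])[:2]-b))
import m
E
```

```text
time: 7.18
tcp_pos: [0.5451, 0.1403, 0.233]
orientation: [-1.564, 0.001, -1.401]
force: [-0.5, -0.4, -1.0]
opening: -0.001
time: 7.68
tcp_pos: [0.5422, 0.0602, 0.2283]
orientation: [-1.573, 0.001, -1.401]
force: [0.3, 0.4, -0.2]
opening: 0.0
-25 [(np.float64(200.0), np.float64(228.0), np.int64(28))]
-20 [(np.float64(197.0), np.float64(228.0), np.int64(31))]
-14 [(np.float64(197.0), np.float64(228.0), np.int64(31))]
12 [(np.float64(197.0), np.float64(214.0), np.int64(17))]
16 [(np.float64(197.0), np.float64(228.0), np.int64(31))]
20 [(np.float64(200.0), np.float64(228.0), np.int64(28))]
25 [(np.float64(197.0), np.float64(228.0), np.int64(31))]
30 [(np.float64(199.0), np.float64(228.0), np.int64(29))]
cam g [-0.01378855  0.15124358]
button mm ((545.0910034179688, 120.52682495117188), (58.82830047607422, 42.095481872558594), 9.802973747253418) [ 262  100   74   54 3901]
7.7833 [0.54268483 0.06058399 0.22893312] [-0.61333958  0.68350123  0.00128359]
```

View pics/j.png

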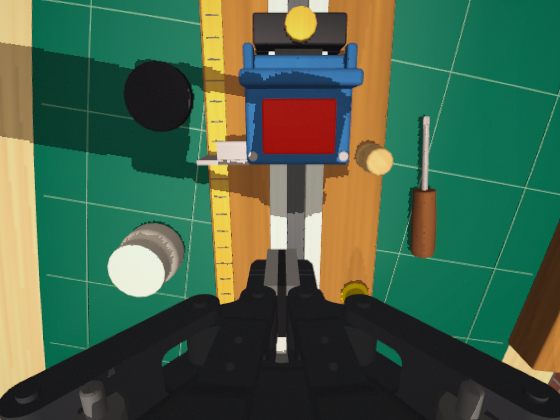

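```bash
python3 -c "
from rig import env
o=env.get_obs();print(o['time'],o['force'],o['tcp_pos']);print(env.job_done())"
```

```text
7.7833 [-0.61333958  0.68350123  0.00128359] [0.54268483 0.06058399 0.22893312]
the job is handed in; nothing more can be done
None
```

I pressed the lock button fully down with the closed fingertips and slid the carriage about 141 mm along the rail until it met the end stop. I then lifted straight off so the button could spring up. The job was handed in at 7.8 s with the tool clear of everything; no verdict was reported.

**Last checks:**
- **Contact:** the push force rose to about 10 N at the stop, with 18 N still on the button. The measured distance to slide was 142 mm and the button moved 141.0 mm, which agrees within the roughly 2 mm calibration. No gap shows between bumper and stop in the last picture.
- **End stop:** its far edge was at 228 mm from the button's starting centre afterwards, against 228–229 mm before, so it was not shoved.
- **Loose things:** those I could see in the last picture looked undisturbed. I did not measure them, and the mallet and dye bottle were out of view.
- **Button up:** not measured directly. Its size in the picture (58.8 x 42.1 mm, against 59.6 x 43.3 mm at the start) is too coarse to tell up from down. I rely on the tool having left it and reading almost no force.

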